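# Raise the washer's barrier bar and push the brake drum in

### The arm

A 6-joint arm with a two-finger parallel gripper is mounted at the origin on the work surface. World frame = base frame: x ahead of the robot, y to its left, z up, the work surface at z = 0. Lengths are in m, angles in rad, forces in N, time in s.
With the tool pointing down it reaches from about 0.3 to 0.875 m from the base axis. Payload 4.2 kg.
Tool frame: the origin (TCP) lies on the front face of the gripper's body, between the roots of the fingers; the fingertips stand env.tcp_to_tips ahead of it and the grasp point (between the pads) lies 54 mm ahead of it (env.tcp_to_tips is the distance from the TCP to the fingertips, in m); z points along the fingers, y is the direction in which the jaws open and shut (so a half turn about z gives the same grasp; the last joint's range is limited). The gripper opens to 85 mm and grips with 20 to 120 N. Pads are 22 mm wide; open, the fingers measure 114 mm over their backs; the gripper's body (76 mm by 85 mm) begins 54 mm behind the grasp point. The pads swing forward as they close: fully open they stand 13 mm farther back than shut.
Start: joints at [-1.301, 0.32, 1.565, -0, 1.257, -0.02], TCP at [0.164, -0.551, 0.304] pointing down, gripper open.
Joint ranges: [-3.11, 3.11], [-0.84, 2.01], [0.21, 2.61], [-1.34, 4.49], [0.05, 2.63], [-2.56, 2.56]. Speed limits (rad/s): [2.57, 2.57, 3.14, 3.14, 3.14, 3.14].

### API

Orientations are given as a rotation vector (axis times angle).
In Python, from cell import env gives the robot as it stands. The module is installed in compiled form; this text tells all that it offers.
- The arm moves only by the tool jog_arm, never from a script. Its argument "plan" is a list of rows, each a list of 3 entries, a list of its own where there are three numbers: the shift along the tool's x, y, z in units of 0.1 m (1.0 is 0.1 m), then the turn about the tool's z in units of 0.5 rad (1.0 is 0.5 rad), then the closure in counts, from 0 (fully open) to 255 (shut). In form: [[[tx, ty, tz], roll, fingers], ...]. A call has 1 to 10 rows; each row is the pose to reach, as a shift and turn from the pose commanded when the call began, along the tool's axes at that moment; what a row does not reach only later rows make up. A row lasts 1/8 s, in which the tool goes at most 62.5 mm and 10.7 degrees, less where a joint would pass 70% of its speed; a pose out of reach is approached as far as the arm can. A call with a number of a shift or a turn outside -1 to 1 is refused whole. A call with a gripper value outside its range is refused whole. The fingers move at their own pace and stop on an object; "squeeze" is the grip in N (left out, the last holds). Time passes only in rows, so rows that repeat a pose let the fingers close. It gives the time, the measured TCP pose, the force and the opening at its end, in the units of the state.
- env.state(): the state, without advancing time (a new reading comes with each control period).
- env.read_camera(name): name is "scene" or "top" or "wrist"; returns (picture, depth): 420x560x3 uint8, red, green, blue; 420x560 float32, m along the optical axis (not along the pixel's ray), 0 where there is no reading.
- env.camera_info(name): a dict with "fx", "fy", "cx", "cy" (pixels), "view" (4x4, takes a point from world to camera coordinates); the wrist camera has in their place "tool_from_camera" (4x4, takes a point from camera to tool coordinates, whose origin is the TCP and whose axes are the flange's). Camera axes: x right, y up, looking along -z (the intrinsics and any distortion apply to the point x, -y, -z); pixel columns grow to the right and rows downward; lengths in m; the calibration is good to about 2 mm. The wrist camera is an equidistant fisheye: a pixel r from the principal point sees the ray r / f radians off the axis. A picture is of the moment at which its call begins: read the wrist's pose just before it. camera_info takes no time and is no camera call.
- env.job_done(): hands the job in, once; it reports no verdict.
The state is a dict: "time_s": time; "joint_pos": joint angles; "qvel": joint speeds; "joint_torque": joint torques, N m; "tool_pos": TCP position; "eef_rot": TCP orientation; "contact_force": force on the tool from outside, world axes, zero at the start; "wrist_torque": the same for the moment, N m; "grip_width": finger opening in m.
Only numpy, scipy, OpenCV 4.12 (cv2) and the standard library are available. Lean on these libraries where they do the work, as an engineer would, in place of code of your own. Each camera call takes 0.05 s, during which the arm holds its last target.

### The job

The parts washer's steel loading tray has two lanes, each closed by a counterweighted barrier bar, with a round brake drum waiting in one lane and a square finned cylinder barrel in the other. With the fingertips, push up the bar of the drum's lane past its balance point so that it stays raised by itself, then push the drum along its lane under the raised bar until it is fully home against the end stop. Keep the drum standing on the lane floor, keep the other bar down, and leave the barrel and everything else on the bench where they are.

Things in the scene. Friction and masses are not known exactly. Their poses are not given: they have to be found in the camera images.
- tray: Steel tray fixed on the bench. Origin on the bench surface, midway between the lanes, under the bars. x runs along the lanes away from the robot, y left, z up. Lanes 109 mm wide, centred at y +60.5 and -60.5 mm, floor 4 mm high, from x -215 (open end) to the stop face at x +105 mm. Walls 30 mm high. Lowered bars lie at x 0, axis 80 mm high; a post 20 mm wide, 70 mm high, at x 0, y 0 carries their free ends.
- left_bar (a joint): Hinge of the left (+y) lane's counterweighted barrier bar (round steel, 20 mm thick, 140 mm long). In rad: 0 = level across the lane, free end on the middle post; grows as the free end goes up; 1.45 = raised stop. Balance near 0.64: below it the bar falls back, above it swings on up by itself in a few seconds (damped hinge). Lifting it from level takes 2 to 4 N, 100 mm from the pivot.
- right_bar (a joint): Hinge of the right (-y) lane's counterweighted barrier bar (round steel, 20 mm thick, 140 mm long). In rad: 0 = level across the lane, free end on the middle post; grows as the free end goes up; 1.45 = raised stop. Balance near 0.64: below it the bar falls back, above it swings on up by itself in a few seconds (damped hinge). Lifting it from level takes 2 to 4 N, 100 mm from the pivot.
- left_bar_pivot (a point): Pivot of the left bar, on its axis at the hinged (outer) end, 80 mm above the bench; the bar turns about the tray's x. Its counterweight, a steel disc 64 mm across, sits 52 mm above the pivot when the bar is down (swings outward as it rises), 42 to 66 mm further along tray +x, behind the blue pivot post (30 mm wide, 96 mm high, x 17 to 35 mm).
- right_bar_pivot (a point): Pivot of the right bar, on its axis at the hinged (outer) end, 80 mm above the bench; the bar turns about the tray's x. Its counterweight, a steel disc 64 mm across, sits 52 mm above the pivot when the bar is down (swings outward as it rises), 42 to 66 mm further along tray +x, behind the blue pivot post (30 mm wide, 96 mm high, x 17 to 35 mm).
- left_bar_tip (a point): Centre of the free end of the left bar (140 mm from the pivot); moves with the bar.
- right_bar_tip (a point): Centre of the free end of the right bar (140 mm from the pivot); moves with the bar.
- left_stop (a point): Foot of the left lane's end stop: on its face, at lane-floor height, on the lane's centre line. The stop is 45 mm high.
- right_stop (a point): Foot of the right lane's end stop: on its face, at lane-floor height, on the lane's centre line. The stop is 45 mm high.
- brake_drum: Brake drum: a bare aluminium round drum, 84 mm across at its foot rim (lowest 12 mm), 78 mm above, 75 mm high with a low round boss on top; about 0.4 to 0.8 kg. Stands on the lane floor in one of the lanes, nearer the robot than the bars, slides on the floor; too tall to pass under a lowered bar. Origin at the centre of its underside.
- barrel: Engine cylinder barrel: a bare aluminium square block with cooling fins, 82 by 82 mm, 80 mm high, waiting in the other lane. Leave it. Origin at the centre of its underside.
- oil_bottle: Grey plastic bottle, 56 mm across, 120 mm high, standing left of the tray. Leave it. Origin at the centre of its underside.
- grease_tin: Dark steel tin, 68 mm across, 65 mm high, standing right of the tray. Leave it. Origin at the centre of its underside.
- screwdriver: Screwdriver with black handle lying left of the tray. Leave it. Origin under its middle.
- wrench: Steel wrench lying right of the tray. Leave it. Origin under its middle.
- piston: Aluminium piston, 52 mm across, 50 mm high, standing right of the tray. Leave it. Origin at the centre of its underside.
- bearing: Steel ball-bearing ring, 52 mm across, 15 mm high, lying flat left of the tray. Leave it. Origin at the centre of its underside.
Not all that is in view belongs to the job. What is shaped like the brake_drum but green is not meant.

How it is judged:
On the way, in this order (a step that is already met when the one before it is completed fails the run):
1. the bar of the drum's lane is raised past balance and stays up untouched, with the drum still in front of it (((y of brake_drum in the frame of tray above 0 m and value of joint left_bar above 1.2 rad and contact force between each of the arm, the fingers and left_bar below 0.2 N and x of brake_drum in the frame of tray below 0 m) or (y of brake_drum in the frame of tray below 0 m and value of joint right_bar above 1.2 rad and contact force between each of the arm, the fingers and right_bar below 0.2 N and x of brake_drum in the frame of tray below 0 m))), for 0.2 s.
2. the drum is home against the end stop of its lane (x of brake_drum in the frame of tray above 0.053 m and z of brake_drum in the frame of tray below 0.012 m and angle between brake_drum's own z axis and vertical below 0.1 rad), for 0.2 s.
At the end, for the whole second after the job is handed in: The bar of the drum's lane stands raised (over 1.2 rad), the other is down (under 0.1 rad); the drum stands upright on the floor of its lane, at rest, within 10 mm of the end stop; the barrel is within 30 mm and the loose things on the bench within 40 mm of where they were (((y of brake_drum in the frame of tray above 0 m and value of joint left_bar above 1.2 rad and value of joint right_bar below 0.1 rad and x of brake_drum in the frame of tray above 0.053 m and z of brake_drum in the frame of tray below 0.012 m and angle between brake_drum's own z axis and vertical below 0.1 rad and linear speed of brake_drum below 0.02 m/s and distance of barrel from where it was at the start of the episode below 0.03 m and distance of each of oil_bottle, grease_tin, screwdriver, wrench, piston, bearing from where it was at the start of the episode below 0.04 m) or (y of brake_drum in the frame of tray below 0 m and value of joint right_bar above 1.2 rad and value of joint left_bar below 0.1 rad and x of brake_drum in the frame of tray above 0.053 m and z of brake_drum in the frame of tray below 0.012 m and angle between brake_drum's own z axis and vertical below 0.1 rad and linear speed of brake_drum below 0.02 m/s and distance of barrel from where it was at the start of the episode below 0.03 m and distance of each of oil_bottle, grease_tin, screwdriver, wrench, piston, bearing from where it was at the start of the episode below 0.04 m))); the robot touches nothing.
It fails at once if the drum is lifted off the lane floor or tipped over (z of brake_drum in the frame of tray above 0.024 m or angle between brake_drum's own z axis and vertical above 0.5 rad).
It fails at once if the bar of the barrel's lane is raised ((y of brake_drum in the frame of tray above 0 m and value of joint right_bar above 0.35 rad) or (y of brake_drum in the frame of tray below 0 m and value of joint left_bar above 0.35 rad)).
It fails at once if the barrel is moved or lifted (distance of barrel from where it was at the start of the episode above 0.03 m).
It fails at once if a loose thing on the bench is moved (distance of any of oil_bottle, grease_tin, screwdriver, wrench, piston, bearing from where it was at the start of the episode above 0.04 m).
It also fails if it takes over 58 s, if anything falls off the work surface, if the arm or the gripper's body presses on something with over 40 N, if the wrist force passes 120 N, or if a joint passes its speed limit or range.

## Working session

There is one attempt and no reset: what is moved stays moved. The work goes in short steps, Python scripts to look and compute and a tool call to move; the robot and the scene stay as the last step left them, time stands still between calls to the robot, and variables do not carry over. Pictures are saved under pics/ and viewed, and the job is handed in when it is done.

Besides the shell and the picture viewer there is one more tool, called after "Emit:" as a command line: name --argument value ..., lists and objects as JSON in quotes. jog_arm: Moves the arm, as the interface text tells. Its arguments: {"type":"object","properties":{"plan":{"type":"array","items":{"type":"array"}},"squeeze":{"type":"number"}},"required":["plan"]}

```bash
mkdir -p pics; ls
python3 - <<'E'
from cell import env
import cv2,numpy as np
print(env.state(), env.tcp_to_tips)
for n in ("scene","top"):
    p,d=env.read_camera(n); cv2.imwrite(f"pics/{n}0.png",p[:,:,::-1]); np.save(f"{n}0_d.npy",d); np.save(f"{n}0.npy",p)
    print(n,{k:np.round(v,4) for k,v in env.camera_info(n).items()})
print(env.camera_info("wrist"))
E
```

```text
pics
{'time_s': 0.0, 'joint_pos': array([-1.30100211e+00,  3.20311997e-01,  1.56569090e+00, -7.15546368e-06,
        1.25741504e+00, -2.00122199e-02]), 'qvel': array([-0.00063049, -0.00059182, -0.00264288, -0.00063605, -0.00072995,
        0.00080006]), 'joint_torque': array([ 1.04904604e-03, -4.15522671e+01, -2.34161854e+01,  5.64243521e-05,
        8.25123978e-03, -1.73067372e-05]), 'tool_pos': array([ 0.16421374, -0.55068246,  0.303066  ]), 'eef_rot': array([-3.10687663e+00, -4.53377542e-01,  3.67545575e-04]), 'contact_force': array([ 0.67876859, -0.83246828,  0.45205547]), 'wrist_torque': array([ 0.01998806, -0.0819594 , -0.09592532]), 'grip_width': 0.08533005852503642} 0.0726
scene {'fx': np.float64(403.006), 'fy': np.float64(403.006), 'cx': np.float64(281.7334), 'cy': np.float64(211.5983), 'view': array([[ 0.879 ,  0.4768, -0.0052, -0.5295],
       [-0.3328,  0.6213,  0.7094,  0.1439],
       [ 0.3415, -0.6218,  0.7048, -1.0688],
       [ 0.    ,  0.    ,  0.    ,  1.    ]])}
top {'fx': np.float64(448.3292), 'fy': np.float64(448.3292), 'cx': np.float64(270.3711), 'cy': np.float64(201.8355), 'view': array([[-2.1000e-03, -1.0000e+00,  6.1000e-03, -1.4600e-02],
       [ 9.7460e-01, -7.0000e-04,  2.2390e-01, -5.9250e-01],
       [-2.2380e-01,  6.4000e-03,  9.7460e-01, -1.0326e+00],
       [ 0.0000e+00,  0.0000e+00,  0.0000e+00,  1.0000e+00]])}
{'fx': 325.19226210127806, 'fy': 325.19226210127806, 'cx': 278.19134777714135, 'cy': 205.28674670256493, 'tool_from_camera': array([[ 3.96309144e-05,  9.65251316e-01,  2.61323353e-01,
         6.59662379e-02],
       [ 9.99999401e-01,  2.47670106e-04, -1.06647486e-03,
         4.41617916e-04],
       [-1.09413825e-03,  2.61323238e-01, -9.65250728e-01,
        -7.03139611e-02],
       [ 0.00000000e+00,  0.00000000e+00,  0.00000000e+00,
         1.00000000e+00]])}
```

View pics/scene0.png

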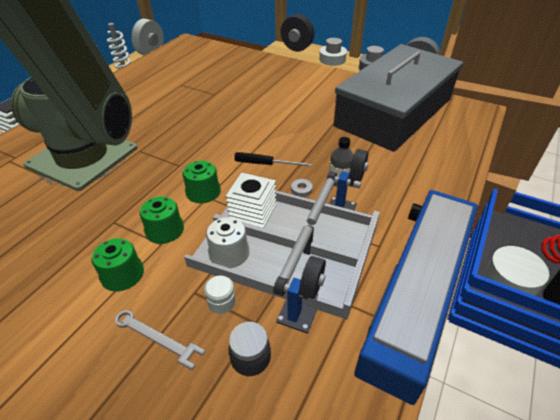

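View pics/top0.png

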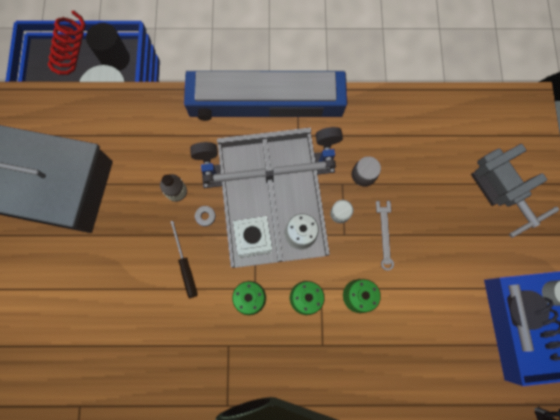

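```bash
cat > h.py <<'E'
import numpy as np,cv2
from cell import env
def ray(n,u,v):
    c=env.camera_info(n); R=c['view'][:3,:3]; t=c['view'][:3,3]
    d=np.array([(u-c['cx'])/c['fx'],-(v-c['cy'])/c['fy'],-1.])
    return -R.T@t, R.T@d
def onz(n,u,v,z):
    o,d=ray(n,u,v); return o+d*(z-o[2])/d[2]
def pts(n,dep):
    c=env.camera_info(n); R=c['view'][:3,:3]; t=c['view'][:3,3]
    v,u=np.mgrid[:dep.shape[0],:dep.shape[1]]
    P=np.stack([(u-c['cx'])/c['fx']*dep,-(v-c['cy'])/c['fy']*dep,-dep],-1)
    return (P-t)@R
def proj(n,p):
    c=env.camera_info(n); q=c['view'][:3,:3]@np.array(p)+c['view'][:3,3]
    return c['cx']+c['fx']*q[0]/-q[2], c['cy']-c['fy']*q[1]/-q[2]
E
python3 - <<'E'
from h import *
p=np.load('top0.npy');d=np.load('top0_d.npy')
cr=p[110:290,180:400]; cv2.imwrite('pics/crop_top.png',cv2.resize(cr[:,:,::-1],None,fx=3.5,fy=3.3,interpolation=cv2.INTER_CUBIC))
P=pts('top',d)
for u,v in [(302,231),(251,222),(302,215),(342,211),(320,240),(240,170),(295,170),(268,200),(248,298)]: print(u,v,P[v,u].round(4))
p=np.load('scene0.npy')
cv2.imwrite('pics/crop_sc.png',cv2.resize(p[120:340,170:400,::-1],None,fx=3,fy=2.7*1,interpolation=cv2.INTER_CUBIC))
E
```

```text
302 231 [ 0.5184 -0.091   0.0776]
251 222 [0.5397 0.0311 0.0812]
302 215 [ 0.559  -0.0923  0.0699]
342 211 [ 0.5739 -0.1942  0.0455]
320 240 [ 0.5075 -0.1426  0.0012]
240 170 [0.6931 0.064  0.0047]
295 170 [ 0.6675 -0.0758  0.0882]
268 200 [ 0.6117 -0.0098  0.0049]
248 298 [0.3618 0.0371 0.0726]
```

View pics/crop_top.png

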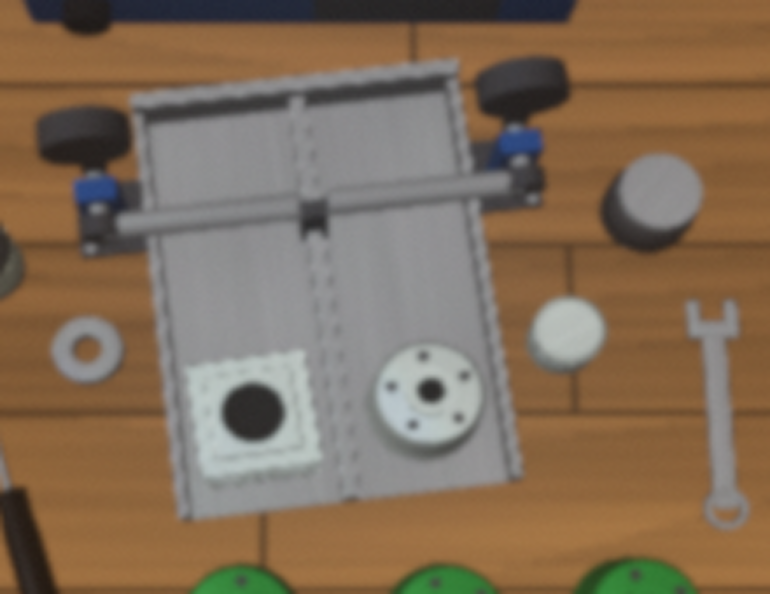

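View pics/crop_sc.png

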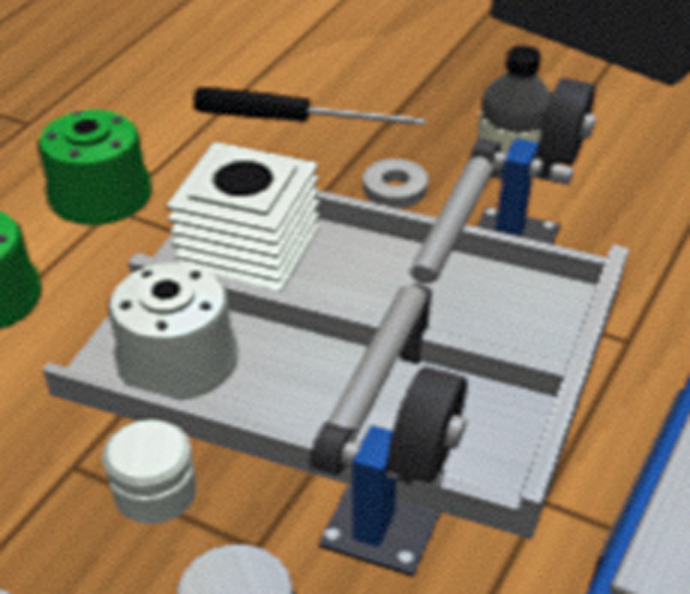

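Run:
```python
from h import *
p=np.load('top0.npy').astype(int);d=np.load('top0_d.npy');P=pts('top',d)
for u,v,z in [(233.1,267.6,.03),(328.6,254.8,.03),(217.7,139.4,.045),(310.6,128.8,.045)]: print(onz('top',u,v,z).round(4))
v,u=np.mgrid[:420,:560]
# bars
ctr=[]
for a,b in [(216,262),(275,322)]:
    L=[]
    for uu in range(a,b):
        m=(d[150:200,uu]>0)&(P[150:200,uu,2]>.078)&(P[150:200,uu,2]<.1)
        q=P[150:200,uu][m]
        if 2<=len(q)<14: L.append([q[:,0].mean(),q[:,1].mean(),q[:,2].max()])
    L=np.array(L); f=np.polyfit(L[:,1],L[:,0],1); print('bar x=%.4f*y+%.4f'%tuple(f),L[:,1].min(),L[:,1].max(),L[:,2].mean(), 'res',np.std(L[:,0]-np.polyval(f,L[:,1])))
# floor extents: points z 0..0.012 gray; walls near z .03
w=P[(P[...,2]>.022)&(P[...,2]<.04)&(P[...,0]>.42)&(P[...,0]<.76)&(abs(P[...,1]+.03)<.14)]
print(len(w))
# drum top
m=(P[...,2]>.066)&(P[...,2]<.095)&(P[...,0]>.45)&(P[...,0]<.6)&(P[...,1]<-.03)&(P[...,1]>-.17)
c,_=cv2.findContours(m.astype(np.uint8),0,1)
c=max(c,key=cv2.contourArea); (cu,cv_),r=cv2.minEnclosingCircle(c); print('drum',cu,cv_,r,onz('top',cu,cv_,.079), P[m][:,:2].mean(0), np.median(P[m][:,2]), np.ptp(P[m][:,:2],0))
m=(P[...,2]>.066)&(P[...,2]<.095)&(P[...,0]>.45)&(P[...,0]<.6)&(P[...,1]>-.03)&(P[...,1]<.1)
print('barrel',P[m][:,:2].mean(0),np.median(P[m][:,2]),np.ptp(P[m][:,:2],0))
q=P[m][:,:2].astype(np.float32); print(cv2.minAreaRect(q))
# blue posts
hsv=cv2.cvtColor(p.astype(np.uint8),cv2.COLOR_RGB2HSV)
b=(hsv[...,0]>100)&(hsv[...,0]<130)&(hsv[...,1]>120)&(v>140)&(v<200)&(P[...,2]>.085)
for s in (u<260,u>260):
    k=b&s; print('post',k.sum(),P[k].mean(0),P[k].min(0),P[k].max(0))
```

```text
[0.4355 0.0761 0.03  ]
[ 0.4665 -0.1595  0.03  ]
[0.7633 0.1201 0.045 ]
[ 0.7925 -0.1208  0.045 ]
bar x=-0.1227*y+0.6638 0.007380692754165463 0.11699324393974916 0.09041184616998851 res 0.0007377299825007784
bar x=-0.1279*y+0.6636 -0.14007164063011418 -0.026868631959690546 0.09055954467360049 res 0.0006875039087465753
1285
drum 302.29998779296875 228.72222900390625 15.647269248962402 [ 0.52367508 -0.09172527  0.079     ] [ 0.52534583 -0.09254586] 0.07069441666771664 [0.07340603 0.0727164 ]
barrel [0.5090349 0.0282173] 0.08032674175393716 [0.09205721 0.09153528]
((0.5102715492248535, 0.028548145666718483), (0.08262943476438522, 0.08181579411029816), 8.723339080810547)
post 67 [0.67231039 0.13845369 0.09376771] [0.66400451 0.12597578 0.08713628] [0.68137239 0.15093083 0.09951891]
post 65 [ 0.70913471 -0.15684531  0.09432524] [ 0.70118622 -0.16989351  0.08732659] [ 0.71783778 -0.14449114  0.09852973]
```

Candidates for the drum (top view): the bare aluminium drum at (302,231), the green drums at (248,298), (307,298) and (362,296), the piston at (342,211) and the tin at (367,170). I choose (302,231). The crop shows it bare, round and five-holed, 84 mm class, about 71 mm high at the rim. It is in the right lane at tray (-0.149,-0.060). The barrel is at (251,235).

```bash
cat >> h.py <<'E'
from scipy.spatial.transform import Rotation as Ro
TH=0.126; O=np.array([.665,-.0137])
X=np.array([np.cos(TH),np.sin(TH)]);Y=np.array([-np.sin(TH),np.cos(TH)])
def t2w(x,y,z): return np.r_[O+x*X+y*Y,z]
def go(w,yaw):
    s=env.state(); R=Ro.from_rotvec(s['eef_rot']).as_matrix()
    d=R.T@(np.array(w)-s['tool_pos']); cy=np.arctan2(R[1,0],R[0,0])
    dr=-((yaw-cy+np.pi)%(2*np.pi)-np.pi)
    tp=s['tool_pos'][:2]-O
    print('t',s['time_s'].__round__(2),'tcp',s['tool_pos'].round(4),'tray',(tp@X).round(4),(tp@Y).round(4),'yaw',cy.round(3),'F',s['contact_force'].round(1),'w',round(s['grip_width'],4))
    print('target',np.round(w,4),'shift units',(d/.1).round(3),'roll',round(dr/.5,3), 'axis', R[:,2].round(3))
E
python3 - <<'E'
from h import *
go(t2w(0,-.034,.25),TH+np.pi/2)
E
```

```text
t 0.1 tcp [ 0.1642 -0.5507  0.3032] tray -0.5643 -0.4698 yaw 0.29 F [-0.3 -0.1 -0. ] w 0.0853
target [ 0.6693 -0.0474  0.25  ] shift units [ 6.278 -3.379  0.537] roll -2.814 axis [-0.     0.002 -1.   ]
```

Emit:
jog_arm --plan '[[[1.0, -0.55, 0], 0, 60], [[1.0, -0.55, 0], 0, 60]]'

```text
time_s: 0.35
tool_pos: [0.245, -0.4686, 0.3033]
eef_rot: [-3.108, -0.451, -0.0]
contact_force: [-0.1, 0.0, -0.0]
grip_width: 0.0656
```

Emit:
jog_arm --plan '[[[1.0, -0.55, 0], 0, 60], [[1.0, -0.55, 0], 0, 60]]'

```text
time_s: 0.6
tool_pos: [0.3256, -0.3867, 0.3036]
eef_rot: [-3.108, -0.454, 0.0]
contact_force: [0.9, -1.5, 0.2]
grip_width: 0.0654
```

Emit:
jog_arm --plan '[[[1.0, -0.55, 0], 0, 60], [[1.0, -0.55, 0], 0, 60]]'

```text
time_s: 0.85
tool_pos: [0.4058, -0.3053, 0.3037]
eef_rot: [-3.108, -0.455, 0.0]
contact_force: [0.6, -0.6, -0.4]
grip_width: 0.0651
```

Emit:
jog_arm --plan '[[[1.0, -0.55, 0], -1, 60], [[1.0, -0.55, 0], -1, 60], [[1.0, -0.55, 0], -1, 60]]'

```text
time_s: 1.23
tool_pos: [0.4868, -0.2232, 0.3033]
eef_rot: [-2.893, -1.222, -0.0]
contact_force: [0.1, -0.1, 0.2]
grip_width: 0.0653
```

Run:
```python
from h import *
go(t2w(0,-.034,.25),TH+np.pi/2)
```

```text
t 1.23 tcp [ 0.4868 -0.2232  0.3033] tray -0.2031 -0.1854 yaw 0.799 F [ 0.1 -0.1  0.2] w 0.0653
target [ 0.6693 -0.0474  0.25  ] shift units [2.532 0.083 0.534] roll -1.795 axis [-0.     0.001 -1.   ]
```

Emit:
jog_arm --plan '[[[1.0, 0.0, 0], -0.9, 60], [[1.0, 0.0, 0], -0.9, 60], [[1.0, 0.0, 0], -0.9, 60]]'

```text
time_s: 1.6
tool_pos: [0.5567, -0.1528, 0.303]
eef_rot: [-2.55, -1.833, 0.0]
contact_force: [-0.5, -0.5, -0.6]
grip_width: 0.0656
```

Emit:
jog_arm --plan '[[[0.0, 0.0, 0], -0.9, 60], [[0.0, 0.0, 0], -0.9, 60], [[0.0, 0.0, 0], -0.9, 60], [[0.0, 0.0, 0], -0.9, 60]]'

```text
time_s: 2.1
tool_pos: [0.555, -0.1548, 0.3035]
eef_rot: [-2.086, -2.348, 0.001]
contact_force: [0.0, 0.3, -0.7]
grip_width: 0.0652
```

Run:
```python
from h import *
go(t2w(0,-.034,.23),TH+np.pi/2)
```

```text
t 2.1 tcp [ 0.555  -0.1548  0.3035] tray -0.1269 -0.1262 yaw 1.689 F [ 0.   0.3 -0.7] w 0.0652
target [ 0.6693 -0.0474  0.23  ] shift units [0.932 1.262 0.734] roll -0.016 axis [-0.001  0.    -1.   ]
```

Emit:
jog_arm --plan '[[[0.93, 1.0, 0.7], -0.02, 60], [[0.93, 1.0, 0.7], -0.02, 60], [[0.93, 1.0, 0.7], -0.02, 60], [[0.93, 1.0, 0.7], -0.02, 60]]'

```text
time_s: 2.6
tool_pos: [0.6436, -0.0496, 0.2323]
eef_rot: [-2.07, -2.36, 0.003]
contact_force: [-0.2, 0.0, 0.6]
grip_width: 0.0651
```

Run:
```python
from h import *
go(t2w(0,-.034,.23),TH+np.pi/2)
```

```text
t 2.6 tcp [ 0.6436 -0.0496  0.2323] tray -0.0258 -0.0329 yaw 1.701 F [-0.2  0.   0.6] w 0.0651
target [ 0.6693 -0.0474  0.23  ] shift units [-0.012  0.258  0.022] roll 0.009 axis [-0.003 -0.    -1.   ]
```

Emit:
jog_arm --plan '[[[-0.01, 0.26, 0.02], 0.01, 60], [[-0.01, 0.26, 0.02], 0.01, 60], [[-0.01, 0.26, 0.02], 0.01, 60]]'

```text
time_s: 2.98
tool_pos: [0.6684, -0.0494, 0.2326]
eef_rot: [2.081, 2.353, -0.001]
contact_force: [-0.5, -0.1, -0.1]
grip_width: 0.0654
```

Run:
```python
from h import *
go(t2w(0,-.034,.133),TH+np.pi/2)
for n in ('top','wrist','scene'):
    p,d=env.read_camera(n); cv2.imwrite(f'pics/{n}1.png',p[:,:,::-1])
```

```text
t 2.98 tcp [ 0.6684 -0.0494  0.2326] tray -0.0011 -0.0358 yaw 1.694 F [-0.5 -0.1 -0.1] w 0.0654
target [ 0.6693 -0.0474  0.133 ] shift units [0.019 0.011 0.996] roll -0.007 axis [-0.    -0.001 -1.   ]
```

View pics/wrist1.png

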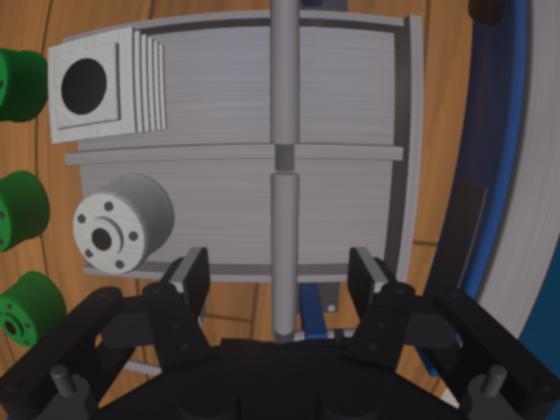

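View pics/scene1.png

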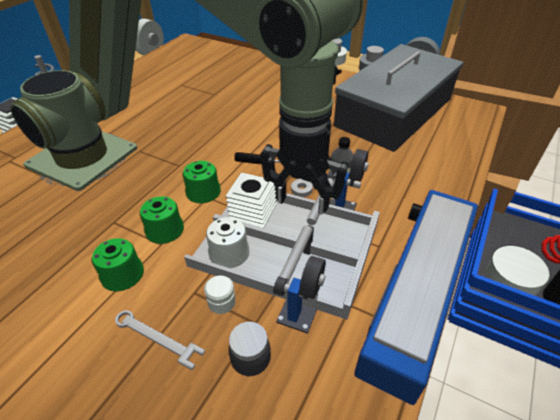

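The wrist view shows the right bar at column ~285, midway between the jaws (197 and 362). I'm descending now.

Emit:
jog_arm --plan '[[[0.02, 0.02, 0.5], -0.01, 60], [[0.02, 0.02, 0.99], -0.01, 60], [[0.02, 0.02, 0.99], -0.01, 60], [[0.02, 0.02, 0.99], -0.01, 60]]'

```text
time_s: 3.62
tool_pos: [0.672, -0.0463, 0.1349]
eef_rot: [2.072, 2.358, 0.003]
contact_force: [0.0, 0.0, 0.9]
grip_width: 0.0658
```

Emit:
jog_arm --plan '[[[0.0, 0.0, 0.0], 0, 255], [[0, 0, 0], 0, 255], [[0, 0, 0], 0, 255], [[0, 0, 0], 0, 255], [[0, 0, 0], 0, 255], [[0, 0, 0], 0, 255]]' --squeeze 30

```text
time_s: 4.38
tool_pos: [0.6722, -0.0461, 0.1345]
eef_rot: [2.072, 2.358, 0.004]
contact_force: [1.0, 0.9, 6.0]
grip_width: 0.0189
```

Run:
```python
from h import *
go(t2w(0,-.034,.133),TH+np.pi/2)
```

```text
t 4.38 tcp [ 0.6722 -0.0461  0.1345] tray 0.003 -0.033 yaw 1.7 F [1.  0.9 6. ] w 0.0189
target [ 0.6693 -0.0474  0.133 ] shift units [-0.01  -0.03   0.015] roll 0.006 axis [ 0.004 -0.    -1.   ]
```

Emit:
jog_arm --plan '[[[-0.01, 0, -0.12], 0, 255], [[-0.02, 0, -0.23], 0, 255], [[-0.05, 0, -0.34], 0, 255], [[-0.09, 0, -0.45], 0, 255], [[-0.14, 0, -0.55], 0, 255], [[-0.2, 0, -0.65], 0, 255]]'

```text
time_s: 5.12
tool_pos: [0.6746, -0.0658, 0.1974]
eef_rot: [2.073, 2.359, 0.003]
contact_force: [6.6, -1.2, -4.9]
grip_width: 0.0188
```

Run:
```python
from h import *
go(t2w(0,-.034,.133),TH+np.pi/2)
p,d=env.read_camera('scene'); cv2.imwrite('pics/scene2.png',p[:,:,::-1])
```

```text
t 5.12 tcp [ 0.6746 -0.0658  0.1974] tray 0.003 -0.0529 yaw 1.7 F [ 6.6 -1.2 -4.9] w 0.0188
target [ 0.6693 -0.0474  0.133 ] shift units [ 0.188 -0.031  0.644] roll 0.005 axis [ 0.002  0.001 -1.   ]
```

View pics/scene2.png

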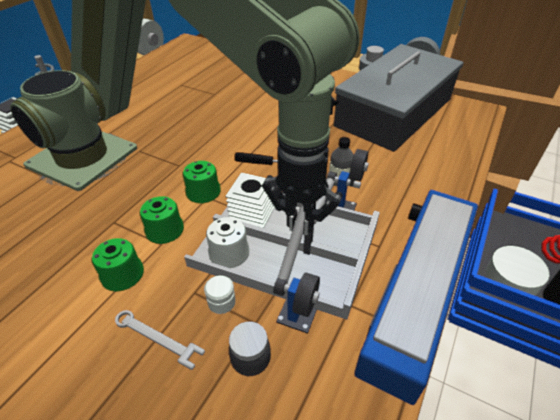

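The bar is held and raised to about 0.6 rad. I'll carry it to about 1.0 rad.

Emit:
jog_arm --plan '[[[-0.07, 0, -0.09], 0, 255], [[-0.15, 0, -0.18], 0, 255], [[-0.24, 0, -0.25], 0, 255], [[-0.33, 0, -0.32], 0, 255], [[-0.33, 0, -0.32], 0, 255]]'

```text
time_s: 5.8
tool_pos: [0.6788, -0.0991, 0.2296]
eef_rot: [2.073, 2.358, 0.002]
contact_force: [5.2, -0.7, -2.8]
grip_width: 0.019
```

Run:
```python
from h import *
go(t2w(0,-.034,.133),TH+np.pi/2)
p,d=env.read_camera('scene'); cv2.imwrite('pics/scene3.png',cv2.resize(p[100:350,180:420,::-1],None,fx=2.4,fy=2.4))
```

```text
t 5.8 tcp [ 0.6788 -0.0991  0.2296] tray 0.0029 -0.0864 yaw 1.699 F [ 5.2 -0.7 -2.8] w 0.019
target [ 0.6693 -0.0474  0.133 ] shift units [ 0.525 -0.03   0.965] roll 0.005 axis [ 0.002 -0.    -1.   ]
```

View pics/scene3.png

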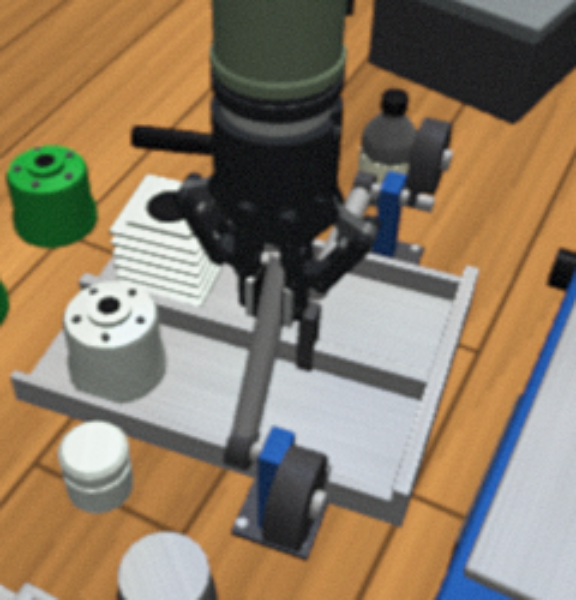

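Emit:
jog_arm --plan '[[[0, 0, 0], 0, 60], [[0, 0, 0], 0, 60], [[0, 0, 0], 0, 60], [[0, 0, 0], 0, 60], [[0.2, 0, -0.05], 0, 60], [[0.4, 0, -0.1], 0, 60], [[0.7, 0, -0.4], 0, 60], [[0.9, 0, -0.6], 0, 60], [[0.9, 0, -0.8], 0, 60]]'

```text
time_s: 6.98
tool_pos: [0.6658, -0.006, 0.3114]
eef_rot: [2.069, 2.363, 0.002]
contact_force: [-0.3, -1.0, 0.6]
grip_width: 0.0653
```

Run:
```python
from h import *
go(t2w(-.25,-.0605,.2),TH)
p,d=env.read_camera('scene'); cv2.imwrite('pics/scene4.png',cv2.resize(p[100:350,180:420,::-1],None,fx=2.4,fy=2.4))
```

```text
t 6.97 tcp [ 0.6658 -0.006   0.3114] tray 0.0018 0.0075 yaw 1.703 F [-0.3 -1.   0.6] w 0.0653
target [ 0.4246 -0.1051  0.2   ] shift units [-0.665 -2.523  1.112] roll 3.154 axis [ 0.001  0.001 -1.   ]
```

View pics/scene4.png

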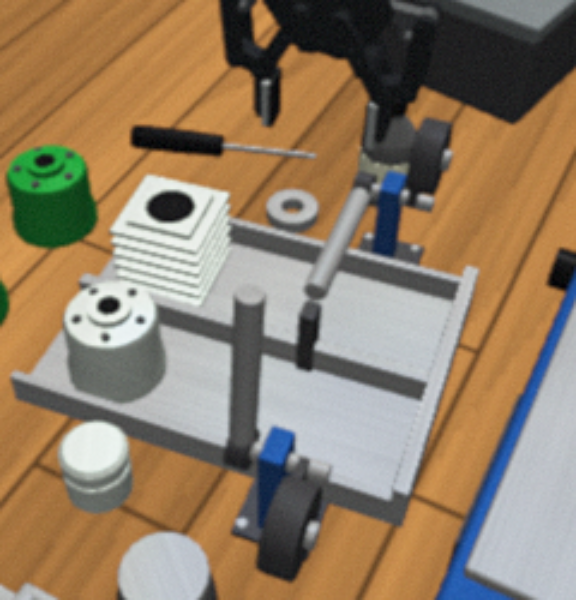

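Step 1 is done: the bar stands raised on its own, the left bar is down and the drum hasn't moved. Next I turn the gripper and go behind the drum.

Emit:
jog_arm --plan '[[[-0.2, -0.6, 0], 0, 165], [[-0.4, -1.0, 0], 0, 165], [[-0.6, -1.0, 0], 0, 165]]'

```text
time_s: 7.4
tool_pos: [0.5723, -0.0814, 0.3105]
eef_rot: [-2.073, -2.36, 0.001]
contact_force: [0.1, -0.0, 0.6]
grip_width: 0.0303
```

Emit:
jog_arm --plan '[[[0, -0.6, 0], 1, 165], [[0, -1.0, 0], 1, 165], [[0, -1.0, 0], 1, 165]]'

```text
time_s: 7.78
tool_pos: [0.4741, -0.0945, 0.3103]
eef_rot: [2.598, 1.767, 0.0]
contact_force: [1.5, -0.7, -0.5]
grip_width: 0.0303
```

Emit:
jog_arm --plan '[[[0, 0, 0], 1, 165], [[0, 0, 0], 1, 165], [[0, 0, 0], 1, 165]]'

```text
time_s: 8.15
tool_pos: [0.4767, -0.0943, 0.31]
eef_rot: [2.953, 1.071, 0.002]
contact_force: [0.3, 0.6, 0.1]
grip_width: 0.0299
```

Emit:
jog_arm --plan '[[[0, 0, 0], 1, 165], [[0, 0, 0], 1, 165], [[0, 0, 0], 1, 165], [[0, 0, 0], 1, 165]]'

```text
time_s: 8.65
tool_pos: [0.4766, -0.0944, 0.31]
eef_rot: [3.125, 0.316, 0.001]
contact_force: [-0.3, 0.5, 0.8]
grip_width: 0.03
```

Run:
```python
from h import *
go(t2w(-.222,-.0605,.18),TH)
```

```text
t 8.65 tcp [ 0.4766 -0.0944  0.31  ] tray -0.1971 -0.0563 yaw 0.202 F [-0.3  0.5  0.8] w 0.03
target [ 0.4524 -0.1016  0.18  ] shift units [-0.253  0.022  1.3  ] roll 0.152 axis [ 0.001 -0.    -1.   ]
```

Emit:
jog_arm --plan '[[[-0.25, 0.02, 0.4], 0.15, 165], [[-0.25, 0.02, 0.9], 0.15, 165], [[-0.25, 0.02, 1.0], 0.15, 165], [[-0.25, 0.02, 1.0], 0.15, 165]]'

```text
time_s: 9.15
tool_pos: [0.4525, -0.1016, 0.2103]
eef_rot: [3.135, 0.198, 0.001]
contact_force: [0.1, -1.2, -0.0]
grip_width: 0.0303
```

Run:
```python
from h import *
go(t2w(-.222,-.0605,.096),TH)
p,d=env.read_camera('wrist'); cv2.imwrite('pics/wrist5.png',p[:,:,::-1])
```

```text
t 9.15 tcp [ 0.4525 -0.1016  0.2103] tray -0.2219 -0.0605 yaw 0.126 F [ 0.1 -1.2 -0. ] w 0.0303
target [ 0.4524 -0.1016  0.096 ] shift units [-0.002 -0.     1.143] roll -0.0 axis [ 0.001 -0.    -1.   ]
```

View pics/wrist5.png

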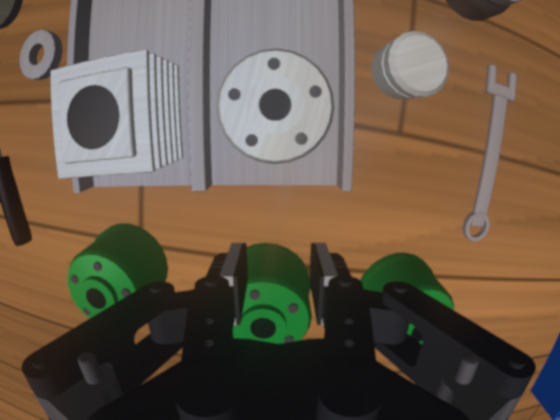

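Run:
```python
from h import *
p=np.load('top0.npy');d=np.load('top0_d.npy');P=pts('top',d)
hsv=cv2.cvtColor(p,cv2.COLOR_RGB2HSV)
m=((hsv[...,0]>45)&(hsv[...,0]<75)&(hsv[...,1]>120)&(P[...,2]>.05)).astype(np.uint8)
n,l=cv2.connectedComponents(m)
for i in range(1,n):
    q=P[l==i]
    if len(q)>100:
        t=(q[:,:2]-O)@np.c_[X,Y]; print(len(q),t.min(0).round(3),t.max(0).round(3),q[:,2].max().round(3))
```

```text
741 [-0.359 -0.22 ] [-0.286  0.045] 1.139
720 [-0.33   0.051] [-0.256  0.125] 0.078
725 [-0.347 -0.087] [-0.274  0.045] 1.139
```

The green drum's front edge is at tray x -0.27 and its top at 0.078. The fingers' rear face at -0.233 clears it, so I descend.

Emit:
jog_arm --plan '[[[0, 0, 0.4], 0, 165], [[0, 0, 0.8], 0, 165], [[0, 0, 0.9], 0, 165]]'

```text
time_s: 9.57
tool_pos: [0.4519, -0.1015, 0.1196]
eef_rot: [-3.135, -0.197, 0.001]
contact_force: [-0.7, 1.4, 0.5]
grip_width: 0.0302
```

Emit:
jog_arm --plan '[[[0, 0, 0.24], 0, 165], [[0, 0, 0.24], 0, 165]]'

```text
time_s: 9.82
tool_pos: [0.4522, -0.1017, 0.0965]
eef_rot: [3.135, 0.196, 0.0]
contact_force: [-0.2, 1.5, 0.6]
grip_width: 0.0301
```

Emit:
jog_arm --plan '[[[0.15, 0, 0], 0, 165], [[0.25, 0, 0], 0, 165], [[0.3, 0, 0], 0, 165], [[0.35, 0, 0], 0, 165], [[0.4, 0, 0], 0, 165], [[0.45, 0, 0], 0, 165], [[0.5, 0, 0], 0, 165]]'

```text
time_s: 10.7
tool_pos: [0.5015, -0.0954, 0.0959]
eef_rot: [3.135, 0.196, -0.0]
contact_force: [-2.7, 0.4, 1.4]
grip_width: 0.03
```

Run:
```python
from h import *
go(t2w(.016,-.0605,.096),TH)
for n in ('scene','wrist'):
    p,d=env.read_camera(n); cv2.imwrite(f'pics/{n}6.png',p[:,:,::-1])
```

```text
t 10.7 tcp [ 0.5015 -0.0954  0.0959] tray -0.1725 -0.0605 yaw 0.125 F [-2.7  0.4  1.4] w 0.03
target [ 0.6885 -0.0717  0.096 ] shift units [ 1.885 -0.002 -0.002] roll -0.003 axis [-0. -0. -1.]
```

View pics/scene6.png

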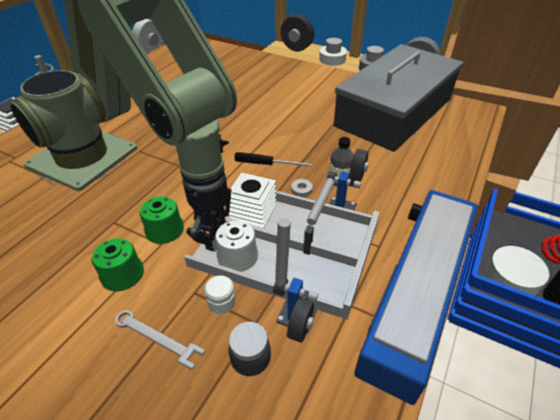

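View pics/wrist6.png

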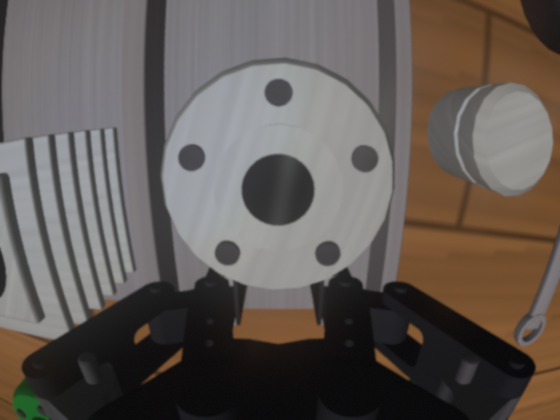

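The drum is sliding upright, cradled between the fingers, with about 3 N of force. I keep pushing.

Emit:
jog_arm --plan '[[[0.1, 0, 0], 0, 165], [[0.2, 0, 0], 0, 165], [[0.3, 0, 0], 0, 165], [[0.4, 0, 0], 0, 165], [[0.5, 0, 0], 0, 165], [[0.6, 0, 0], 0, 165], [[0.7, 0, 0], 0, 165], [[0.8, 0, 0], 0, 165], [[0.9, 0, 0], 0, 165], [[1.0, 0, 0], 0, 165]]'

```text
time_s: 12.05
tool_pos: [0.6011, -0.0828, 0.0959]
eef_rot: [3.135, 0.196, 0.0]
contact_force: [-1.3, 0.0, -0.1]
grip_width: 0.0301
```

Run:
```python
from h import *
go(t2w(.016,-.0605,.096),TH)
for n in ('scene',):
    p,d=env.read_camera(n); cv2.imwrite(f'pics/{n}7.png',p[:,:,::-1])
```

```text
t 12.05 tcp [ 0.6011 -0.0828  0.0959] tray -0.0721 -0.0605 yaw 0.125 F [-1.3  0.  -0.1] w 0.0301
target [ 0.6885 -0.0717  0.096 ] shift units [ 0.881 -0.001 -0.001] roll -0.002 axis [ 0. -0. -1.]
```

View pics/scene7.png

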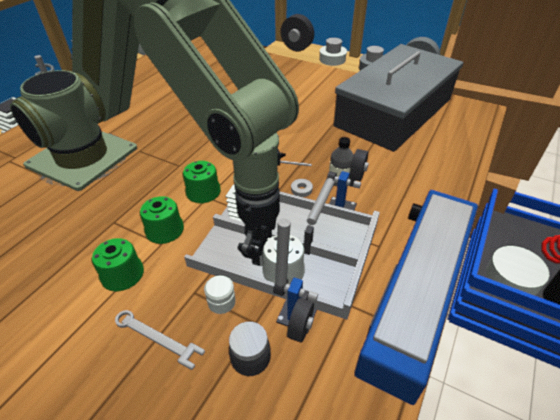

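Before passing the posts I check how far the finger linkage sticks out sideways, using wrist depth.

Run:
```python
from h import *
p,d=env.read_camera('wrist'); c=env.camera_info('wrist')
v,u=np.mgrid[:420,:560]; a=(u-c['cx'])/c['fx'];b=(v-c['cy'])/c['fy'];r=np.hypot(a,b)+1e-9
ray=np.stack([np.sin(r)*a/r,-np.sin(r)*b/r,-np.cos(r)],-1)
pc=ray*(d/np.cos(r))[...,None]
T=c['tool_from_camera']; q=pc@T[:3,:3].T+T[:3,3]
m=(d>0)&(v>270)&(q[...,2]<.09)&(abs(q[...,0])<.03)&(p.max(-1)<70)
Q=q[m]
for z in np.arange(-.03,.09,.01):
    k=Q[(Q[:,2]>=z)&(Q[:,2]<z+.01)]
    if len(k): print(round(z,3),len(k),np.percentile(k[:,1],[0,1,99,100]).round(4))
```

```text
-0.03 16392 [-0.066  -0.0615  0.0622  0.0669]
-0.02 10021 [-0.0651 -0.0605  0.0615  0.0661]
-0.01 8830 [-0.0608 -0.0565  0.0573  0.0613]
0.0 4280 [-0.0565 -0.0532  0.054   0.0564]
0.01 5943 [-0.0511 -0.0486  0.0496  0.0525]
0.02 2073 [-0.0477 -0.0448  0.046   0.0482]
0.03 718 [-0.032  -0.0258  0.0268  0.0335]
0.04 267 [-0.028  -0.0277  0.0288  0.0291]
0.05 210 [-0.0145 -0.0144  0.1158  0.1169]
0.06 155 [-0.1805 -0.1801  0.1111  0.1155]
0.07 332 [-0.1803 -0.1799  0.1153  0.1171]
0.08 203 [-0.1805 -0.1799  0.0515  0.0843]
```

Clearance to the raised bar and middle post is only about 4–5 mm, so I back off slightly, close the fingers further to narrow the linkage, and raise 4 mm.

Emit:
jog_arm --plan '[[[-0.08, 0, 0], 0, 165], [[-0.08, 0, -0.03], 0, 215], [[-0.08, 0, -0.03], 0, 215], [[-0.08, 0, -0.03], 0, 215]]'

```text
time_s: 12.65
tool_pos: [0.5926, -0.084, 0.0992]
eef_rot: [3.135, 0.196, 0.001]
contact_force: [-0.2, -0.1, 0.7]
grip_width: 0.0134
```

Run:
```python
from h import *
go(t2w(.016,-.0605,.099),TH)
p,d=env.read_camera('wrist'); c=env.camera_info('wrist'); cv2.imwrite('pics/wrist8.png',p[:,:,::-1])
v,u=np.mgrid[:420,:560]; a=(u-c['cx'])/c['fx'];b=(v-c['cy'])/c['fy'];r=np.hypot(a,b)+1e-9
ray=np.stack([np.sin(r)*a/r,-np.sin(r)*b/r,-np.cos(r)],-1)
pc=ray*(d/np.cos(r))[...,None]
T=c['tool_from_camera']; q=pc@T[:3,:3].T+T[:3,3]
m=(d>0)&(v>270)&(q[...,2]<.09)&(abs(q[...,0])<.03)&(p.max(-1)<70)
Q=q[m]
for z in np.arange(-.05,.05,.01):
    k=Q[(Q[:,2]>=z)&(Q[:,2]<z+.01)]
    if len(k): print(round(z,3),len(k),np.percentile(k[:,1],[0,1,99,100]).round(4))
```

```text
t 12.65 tcp [ 0.5926 -0.084   0.0992] tray -0.0807 -0.0606 yaw 0.125 F [-0.2 -0.1  0.7] w 0.0134
target [ 0.6885 -0.0717  0.099 ] shift units [ 0.967 -0.002  0.003] roll -0.003 axis [ 0.001 -0.    -1.   ]
-0.04 2056 [-0.0474 -0.0453  0.0468  0.0483]
-0.03 14945 [-0.0626 -0.0589  0.0598  0.064 ]
-0.02 10590 [-0.0632 -0.0588  0.0602  0.0648]
-0.01 8478 [-0.0582 -0.0545  0.0552  0.0598]
0.0 4901 [-0.052  -0.0487  0.0499  0.0532]
0.01 5583 [-0.0471 -0.0424  0.0436  0.0478]
0.02 2422 [-0.108  -0.0385  0.0393  0.0415]
0.03 843 [-0.0992 -0.0236  0.0218  0.0247]
0.04 243 [-0.09   -0.0887  0.0203  0.0206]
```

View pics/wrist8.png

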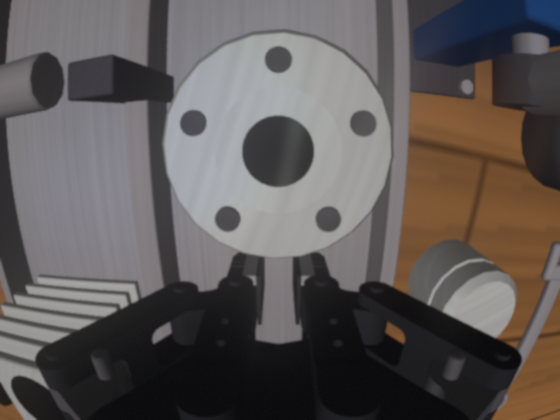

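Emit:
jog_arm --plan '[[[0.07, -0.02, 0], 0, 215], [[0.16, -0.02, 0], 0, 215], [[0.26, -0.02, 0], 0, 215], [[0.36, -0.02, 0], 0, 215], [[0.46, -0.02, 0], 0, 215], [[0.56, -0.02, 0], 0, 215], [[0.64, -0.02, 0], 0, 215], [[0.72, -0.02, 0], 0, 215], [[0.78, -0.02, 0], 0, 215], [[0.84, -0.02, 0], 0, 215]]'

```text
time_s: 13.95
tool_pos: [0.6759, -0.0714, 0.0988]
eef_rot: [3.135, 0.196, -0.0]
contact_force: [-2.6, -0.1, -0.1]
grip_width: 0.0135
```

Run:
```python
from h import *
go(t2w(.016,-.0605,.099),TH)
for n in ('scene','wrist'):
    p,d=env.read_camera(n); cv2.imwrite(f'pics/{n}9.png',p[:,:,::-1])
```

```text
t 13.95 tcp [ 0.6759 -0.0714  0.0988] tray 0.0035 -0.0586 yaw 0.125 F [-2.6 -0.1 -0.1] w 0.0135
target [ 0.6885 -0.0717  0.099 ] shift units [ 0.125  0.019 -0.002] roll -0.003 axis [-0. -0. -1.]
```

View pics/wrist9.png

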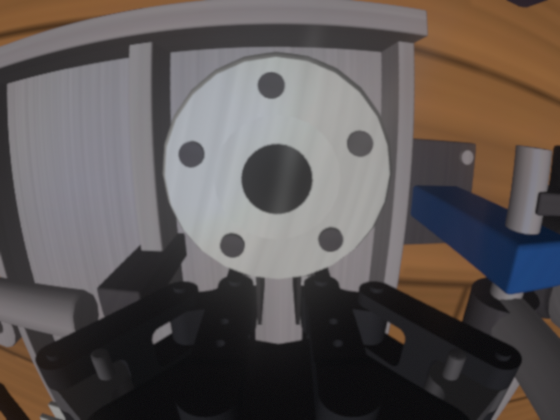

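View pics/scene9.png

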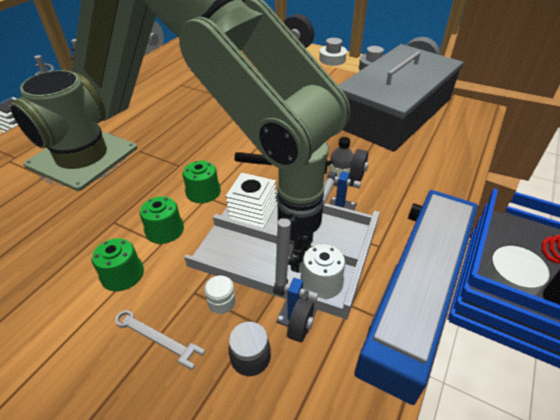

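Emit:
jog_arm --plan '[[[0.03, 0, 0], 0, 215], [[0.06, 0, 0], 0, 215], [[0.08, 0, 0], 0, 215], [[0.1, 0, 0], 0, 215], [[0.11, 0, 0], 0, 215], [[0.11, 0, 0], 0, 215]]'

```text
time_s: 14.8
tool_pos: [0.6866, -0.0701, 0.0989]
eef_rot: [3.135, 0.196, 0.001]
contact_force: [-2.1, -0.1, 0.5]
grip_width: 0.0132
```

Emit:
jog_arm --plan '[[[0.02, 0, 0], 0, 215], [[0.04, 0, 0], 0, 215], [[0.05, 0, 0], 0, 215], [[0.05, 0, 0], 0, 215]]'

```text
time_s: 15.3
tool_pos: [0.6898, -0.0697, 0.0989]
eef_rot: [-3.135, -0.196, 0.007]
contact_force: [-8.0, -1.7, 4.8]
grip_width: 0.013
```

Run:
```python
from h import *
go(t2w(.016,-.0605,.099),TH)
for n in ('scene',):
    p,d=env.read_camera(n); cv2.imwrite(f'pics/{n}10.png',cv2.resize(p[180:340,230:400,::-1],None,fx=3.5,fy=3.5))
    P=pts(n,d); t=(P[...,:2]-O)@np.c_[X,Y]
    m=(P[...,2]>.066)&(P[...,2]<.082)&(t[...,0]>.03)&(t[...,0]<.13)&(t[...,1]<-.01)&(t[...,1]>-.11)&(p.min(-1)>110)
    print(m.sum(),np.percentile(t[m],[1,99],axis=0).round(4), t[m].mean(0))
```

```text
t 15.3 tcp [ 0.6898 -0.0697  0.0989] tray 0.0176 -0.0587 yaw 0.125 F [-8.  -1.7  4.8] w 0.013
target [ 0.6885 -0.0717  0.099 ] shift units [-0.016  0.018 -0.001] roll -0.002 axis [-0.005 -0.    -1.   ]
983 [[ 0.0324 -0.0935]
 [ 0.1019 -0.0243]] [ 0.06797698 -0.0634133 ]
```

View pics/scene10.png

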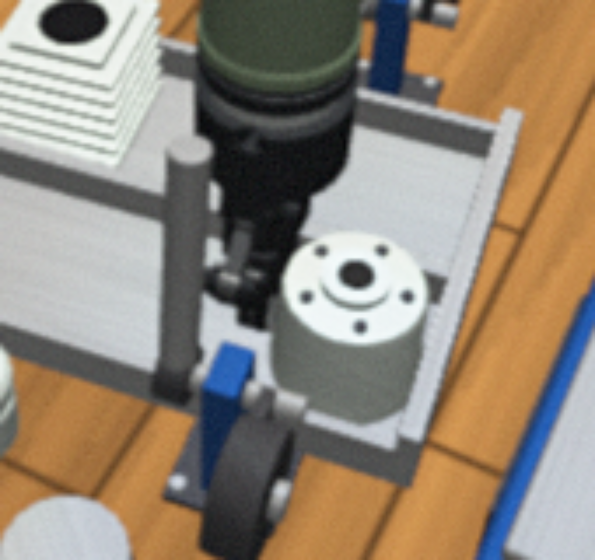

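The force jumped to 8 N, so the drum is at the stop. I retreat straight back, then up.

Emit:
jog_arm --plan '[[[-0.1, 0, 0], 0, 215], [[-0.3, 0, 0], 0, 215], [[-0.6, 0, 0], 0, 215], [[-0.9, 0, 0], 0, 215], [[-1.0, 0, 0], 0, 215], [[-1.0, 0, -0.4], 0, 215], [[-1.0, 0, -1.0], 0, 215], [[-1.0, 0, -1.0], 0, 215]]'

```text
time_s: 16.35
tool_pos: [0.5961, -0.0823, 0.2046]
eef_rot: [3.132, 0.196, 0.022]
contact_force: [0.3, -0.3, -0.1]
grip_width: 0.0134
```

Emit:
jog_arm --plan '[[[-0.5, 0, -0.6], 0, 215], [[-1.0, 0, -1.0], 0, 215], [[-1.0, 0, -1.0], 0, 215]]'

```text
time_s: 16.73
tool_pos: [0.4924, -0.0945, 0.301]
eef_rot: [3.134, 0.195, 0.007]
contact_force: [0.8, 0.4, 0.1]
grip_width: 0.0134
```

Emit:
jog_arm --plan '[[[-0.6, 0, 0], 0, 215], [[-1.0, 0, 0], 0, 215], [[-1.0, 0, 0], 0, 215]]'

```text
time_s: 17.1
tool_pos: [0.3922, -0.1067, 0.2981]
eef_rot: [-3.135, -0.194, 0.001]
contact_force: [1.3, -0.3, -0.4]
grip_width: 0.0129
```

Run:
```python
from h import *
go(t2w(.016,-.0605,.099),TH)
p,d=env.read_camera('scene'); cv2.imwrite('pics/scene11.png',p[:,:,::-1])
p,d=env.read_camera('top'); cv2.imwrite('pics/top11.png',p[:,:,::-1])
P=pts('top',d); t=(P[...,:2]-O)@np.c_[X,Y]
m=(P[...,2]>.066)&(P[...,2]<.082)&(t[...,0]>-.02)&(t[...,0]<.12)&(t[...,1]<-.015)&(t[...,1]>-.105)
c,_=cv2.findContours(m.astype(np.uint8),0,1);c=max(c,key=cv2.contourArea);(a,b),r=cv2.minEnclosingCircle(c)
w=onz('top',a,b,.073); print('drum tray',(w[:2]-O)@X,(w[:2]-O)@Y,t[m].mean(0),np.ptp(t[m],0),np.percentile(P[m][:,2],[5,50,95]))
m=(P[...,2]>.066)&(P[...,2]<.095)&(P[...,0]>.45)&(P[...,0]<.6)&(P[...,1]>-.03)&(P[...,1]<.1)
print('barrel',cv2.minAreaRect(P[m][:,:2].astype(np.float32)))
```

```text
t 17.1 tcp [ 0.3922 -0.1067  0.2981] tray -0.2824 -0.058 yaw 0.124 F [ 1.3 -0.3 -0.4] w 0.0129
target [ 0.6885 -0.0717  0.099 ] shift units [2.985 0.018 1.989] roll -0.005 axis [-0.001  0.    -1.   ]
drum tray 0.06036328519712041 -0.059791523477495834 [ 0.06347368 -0.06076786] [0.07405445 0.07623426] [0.06668218 0.07058036 0.07973909]
barrel ((0.5099534392356873, 0.028492992743849754), (0.08231403678655624, 0.08173637837171555), 8.883994102478027)
```

View pics/scene11.png

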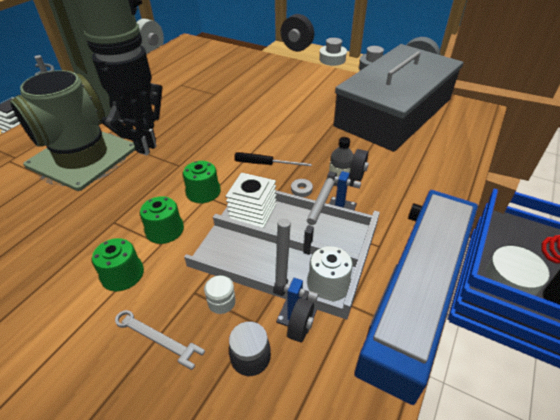

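View pics/top11.png

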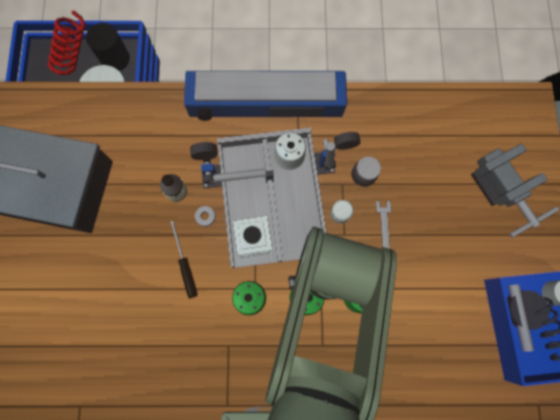

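```bash
python3 -c "
from cell import env
print(env.job_done())"
```

```text
the job is handed in; nothing more can be done
None
```

The drum is home against the right lane's end stop, with the right bar standing raised by itself. I handed the job in at about 17 s, and it reported no verdict.

**Bar:** The drum was in the right lane. I pinched the right bar between the fingertips near its free end, because the tool can only point down. I carried it along its arc to about 1.0 rad and let go. It swung on up and stayed up without being touched.

**Drum:** I pushed it along the floor with the two half-closed fingers until the force rose from about 2 N to 8 N at the stop. Then I backed straight out and up.

**Last checks:**
- **Drum:** it stands upright at about tray x 0.060 to 0.063 m, depending on how it is measured. 0.063 is fully home and the limit is 0.053.
- **Bars:** in both camera views the right bar is up and the left bar is down. I judged this by eye and did not measure the angles.
- **Barrel:** it is within 1 mm of where it was.
- **Loose things:** they look unmoved in the pictures.
- **Robot:** the arm is clear of everything.

Two things were off. The gripper was about 3 mm off along tray x when it gripped the bar, which cost up to 7 N sideways. The gripper's finger linkage would have passed only 4 to 5 mm from the raised bar and the middle post. I narrowed the fingers before passing and saw no contact. No check failed.

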